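# Drive the spring pin of a key fob home in the drift jig

### The arm

A 6-joint arm with a two-finger parallel gripper is mounted at the origin on a cart in front of the work surface, level with it; the furniture and walls round the work are solid. World frame = base frame: x ahead of the robot, y to its left, z up, the work surface at z = 0. Lengths are in m, angles in rad, forces in N, time in s.
With the tool pointing down it reaches from about 0.35 to 0.775 m from the base axis. Payload 7.3 kg.
Tool frame: the origin (TCP) lies on the centre line of the jaws, within the pads' length; the fingertips stand 17 mm ahead of it and the grasp point (between the pads) lies 2 mm behind it (robot.tip_extent is the distance from the TCP to the fingertips, in m); z points along the fingers, y is the line along which they close (so a half turn about z gives the same grasp; the last joint's range is limited). The gripper opens to 92 mm and grips with 3 to 60 N. Pads are 19 mm wide; open, the fingers measure 130 mm over their backs; the gripper's body (75 mm by 190 mm) begins 47 mm behind the grasp point.
Start: joints at [-1.439, 0.342, 1.524, -0, 1.275, -0.146], TCP at [0.144, -0.505, 0.244] pointing down, gripper open.
Joint ranges: [-2.53, 2.53], [-0.77, 2.02], [0.04, 2.7], [-1, 4.14], [0.28, 2.66], [-3.11, 3.11]. Speed limits (rad/s): [2.57, 2.57, 3.14, 3.14, 3.14, 3.14].

### API

Orientations are given as [roll, pitch, yaw] about the fixed x, y, z axes, in that order (R = Rz(yaw) Ry(pitch) Rx(roll)).
In Python, from cell import robot gives the robot as it stands.
- The arm moves only by the tool step_arm, never from a script. Its argument "motion" is a list of rows, each a list of 2 entries, a list of its own where there are three numbers: the shift along the tool's x, y, z in units of 60 mm (1.0 is 60 mm), then the turn about the tool's z in rad. In form: [[[x, y, z], spin], ...]. A call has 1 to 10 rows; each row is the pose to reach, as a shift and turn from the pose commanded when the call began, along the tool's axes at that moment; what a row does not reach only later rows make up. A row lasts 1/8 s, in which the tool goes at most 62.5 mm and 10.7 degrees, less where a joint would pass 70% of its speed; a pose out of reach is approached as far as the arm can. A call with a gripper value outside its range is refused whole. "hand" is the closure in counts, from 0 (fully open) to 255 (shut), set as the call begins (left out, the last holds). The fingers move at their own pace and stop on an object; "squeeze" is the grip in N (left out, the last holds). Time passes only in rows, so rows that repeat a pose let the fingers close. It gives the time, the measured TCP pose, the force, the opening and the grip force at its end, in the units of the state.
- robot.observe(): the state, without advancing time (a new reading comes with each control period).
- robot.read_camera(name): name is "side" or "top" or "wrist"; returns a dict with "pixels" (420x560x3 uint8, red, green, blue), "intrinsics" (3x3 intrinsics, pixels), "xyz" and "rotation" of the camera in the world; the wrist camera has in their place "T_tool_cam" (4x4, takes a point from camera to tool coordinates, whose origin is the TCP and whose axes are the flange's). Camera axes: x right, y up, looking along -z (the intrinsics and any distortion apply to the point x, -y, -z); pixel columns grow to the right and rows downward; lengths in m; the calibration is good to about 2 mm. A picture is of the moment at which its call begins: read the wrist's pose just before it. There is no depth.
- robot.hand_in(): hands the job in; it is judged then, once.
The state is a dict: "time": time; "qpos": joint angles; "qvel": joint speeds; "joint_efforts": joint torques, N m; "tool_pos": TCP position; "tool_rot": TCP orientation; "contact_force": force on the tool from outside, world axes, zero at the start; "torque": the same for the moment, N m; "opening": finger opening in m; "grip_force": force on a finger pad.
Only numpy, scipy, OpenCV 4.12 (cv2) and the standard library are available. Lean on these libraries where they do the work, as an engineer would, in place of code of your own. Each camera call takes 0.05 s, during which the arm holds its last target. There are 200 camera calls.

### The job

One of the three key fobs in the grey steel tray still has its spring pin standing out: lift that one out, leaving the other two in the tray, slide it bow first, pin upward, along the sloping bed of the green jig until the bow meets the end stop and the pin is under the sprung drift, and let go. Then take the mallet and knock the head of the drift down with one or more sharp blows until the pin is flush with the face of the fob. Leave the fob in the jig under the sprung-back drift and put the mallet down on the desk.

Things in the scene. Friction and masses are not known exactly. Their poses are not given: they have to be found in the camera images.
- fob_open: the fob to finish: aluminium slab 36 mm wide (x), 14 mm thick (z), with a steel wire bow 31 mm wide at its +y end. Origin: centre of its underside, 65 mm from the plain tail end (-y); the slab's +y end is a half round of 18 mm radius about the pin hole, up to y = +63, the bow ends at +91 mm. z points out of its upper face. 0.12 kg. Its +y end goes toward the jig's end stop
- fob_open_hole (a point): mouth of the pin hole in the upper face of that fob, 45 mm from its origin toward the bow, 14 mm above its underside; axes as the fob's
- pin (a joint): how far the 8 mm thick steel spring pin of that fob has been driven: 0 = standing 8 mm out of the upper face, 0.008 = flush. It stays where it is driven and needs about 5 N. At the start it stands 6 to 8 mm out
- fob_done1: a finished fob of the same make, pin flush, in the tray; same origin and axes
- fob_done2: a finished fob of the same make, pin flush, in the tray; same origin and axes
- tray: grey steel tray, fixed to the desk, 260 mm (x) by 200 mm (y), walls 4 mm thick and 30 mm high, floor 4 mm thick; origin: centre of its underside. The fobs lie on its floor side by side, 70 mm apart along its x, bows roughly toward its +y
- jig_bed: sloping bed of the green jig, fixed. Origin: point of the bed's surface under the drift, 64 mm above the desk; z = drift's axis, square to the bed, leaning 30 degrees from vertical toward the bed's low side (robot's right); x down the slope; y level, toward the end stop. A seated fob lies flat on the bed, its y along this y, its pin hole at x = 0, y = 0 to +3, z = 14 mm
- jig_stop (a point): middle of the end stop's face at bed level, 49 mm along jig_bed's y; the stop is 54 mm wide and 20 mm high. The end of the fob's bow (46 mm from its pin) meets it. Axes as jig_bed's
- jig_mouth (a point): middle of the mouth of the guide fences at bed level, at jig_bed y = -45 mm, axes as jig_bed's. The fences are 8 mm high and 42 mm apart from jig_bed y = -18 to +38 mm and flare open to 60 mm at the mouth. Beyond the mouth the bed plate is bare down to y = -108 mm (x from -58 to +38 mm), so that fingers can hold the fob's tail there
- jig_arm (a point): middle of the top of the C-frame's arm, on the drift's axis, 62 mm above the bed; axes as jig_bed's. The arm, 36 mm wide in y, spans jig_bed x = -58 to +18 and z = 36 to 62 mm (the bush round the drift to 65 mm); its column stands at x = -58 to -32 mm, 40 mm wide
- drift_head (a point): the drift's mushroom head; origin at the centre of its top (35 mm diameter, 14 mm high), axes as jig_bed's. At rest it is 100 mm above the bed along jig_bed's z
- drift (a joint): how far the drift (14 mm steel shank, flat nose, coil spring under its head) is pushed down: 0 = at rest, its nose 18 mm above the face of a seated fob; 0.018 = nose on the fob's face, pin flush. Spring 3 to 5 N; it springs back by itself
- mallet: mallet standing on one of its two white nylon faces. Origin: centre of its head. The head is a cylinder along its z, 90 mm long, faces 40 mm in diameter at z = +45 and -45 mm. The wooden handle runs along its -x from the head to 174 mm, 22 mm wide (y) and 26 mm high (z), centred on the x axis. Weighs about 0.4 kg, nearly all in the head; best gripped 60 to 75 mm from the origin

How it is judged:
On the way, in this order (a step that is already met when the one before it is completed fails the run):
1. the fob lies seated in the jig, released, its pin not yet driven (x of fob_open_hole in the frame of jig_bed between -0.005 and 0.005 m and y of fob_open_hole in the frame of jig_bed between -0.006 and 0.006 m and z of fob_open_hole in the frame of jig_bed between 0.011 and 0.017 m and angle between the z axis of fob_open and the z axis of jig_bed, either way round below 0.06 rad and contact force between the fingers and fob_open below 0.2 N and value of joint pin below 0.004 m), for 0.2 s.
2. the mallet strikes the drift: drift moving down at more than 0.08 m/s with the mallet's head on it (velocity of joint drift above 0.08 m/s and distance between mallet and drift_head below 0.06 m).
At the end, for the whole second after the job is handed in: Pin flush within 1.5 mm of the fob's face; fob in the jig, pin hole within 6 mm (x) and 8 mm (y) of the drift's axis and within 3 mm of lying on the bed; drift sprung back to within 3 mm of rest; mallet at rest on the desk, standing or lying (head centre below 55 mm) (value of joint pin above 0.0065 m and x of fob_open_hole in the frame of jig_bed between -0.006 and 0.006 m and y of fob_open_hole in the frame of jig_bed between -0.008 and 0.006 m and z of fob_open_hole in the frame of jig_bed between 0.011 and 0.017 m and value of joint drift below 0.003 m and height (world z) of mallet below 0.055 m and linear speed of mallet below 0.02 m/s); the robot touches nothing.
It fails at once if the drift is pushed with the hand instead of the mallet (contact force between any of the fingers, the arm and drift above 4 N).
It fails at once if a finished fob is taken out of the tray (distance of any of fob_done1, fob_done2 from where it was at the start of the episode above 0.06 m).
It also fails if it takes over 61 s, if anything falls off the work surface, if the arm or the gripper's body presses on something with over 40 N, if the wrist force passes 120 N, or if a joint passes its speed limit or range.

## Working session

There is one attempt and no reset: what is moved stays moved. The work goes in short steps, Python scripts to look and compute and a tool call to move; the robot and the scene stay as the last step left them, time stands still between calls to the robot, and variables do not carry over. Pictures are saved under pics/ and viewed, at most 10 in all, crops included, and the job is handed in when it is done.

Besides the shell and the picture viewer there is one more tool, called after "Emit:" as a command line: name --argument value ..., lists and objects as JSON in quotes. step_arm: Moves the arm, as the interface text tells. Its arguments: {"type":"object","properties":{"motion":{"type":"array"},"hand":{"type":"number"},"squeeze":{"type":"number"}},"required":["motion"]}

```bash
mkdir -p pics; ls
python3 - <<'E'
from cell import robot
import cv2,numpy as np
s=robot.observe();print(s)
ims=[]
for n in ["top","side"]:
    c=robot.read_camera(n);print(n,c["intrinsics"],c["xyz"],c["rotation"],[k for k in c])
    cv2.imwrite(f"pics/{n}0.png",c["pixels"][:,:,::-1])
c=robot.read_camera("wrist");print(c["T_tool_cam"],c["intrinsics"])
cv2.imwrite("pics/wrist0.png",c["pixels"][:,:,::-1])
E
```

```text
pics
{'time': 0.0, 'qpos': array([-1.43902642e+00,  3.42732639e-01,  1.52501550e+00,  3.02618692e-05,
        1.27541467e+00, -1.46002240e-01]), 'qvel': array([-0.00109426, -0.00193716, -0.00041951,  0.00032567, -0.00027145,
       -0.00081741]), 'joint_efforts': array([-1.46079372e-03, -4.31244493e+01, -2.44222391e+01,  7.15115061e-02,
        5.58469445e-02, -1.30600365e-04]), 'tool_pos': array([ 0.14394001, -0.50448293,  0.24304034]), 'tool_rot': array([-3.14004342e+00, -2.57061257e-04,  2.77763118e-01]), 'contact_force': array([1.00807021, 1.0173488 , 0.39012702]), 'torque': array([-0.00501074,  0.00422312,  0.04467083]), 'grip_force': 0.0, 'opening': 0.09181279193087957}
top [[535.36565965   0.         281.83536114]
 [  0.         535.36565965 209.94646281]
 [  0.           0.           1.        ]] [ 0.32068749 -0.00330699  1.44538562] [ 0.17290756  0.00639594 -1.56046253] ['pixels', 'intrinsics', 'xyz', 'rotation']
side [[398.84426383   0.         280.94622984]
 [  0.         398.84426383 209.2173943 ]
 [  0.           0.           1.        ]] [0.25462941 0.87507737 0.69067086] [ 1.02510362  0.01711621 -2.85587797] ['pixels', 'intrinsics', 'xyz', 'rotation']
[[ 2.23857772e-04  9.59719878e-01  2.80958547e-01  7.60596641e-02]
 [ 9.99999909e-01 -1.13192037e-04 -4.10114248e-04 -6.93311066e-04]
 [-3.61792525e-04  2.80958614e-01 -9.59719817e-01 -1.40319460e-01]
 [ 0.00000000e+00  0.00000000e+00  0.00000000e+00  1.00000000e+00]] [[328.82988142   0.         280.87709265]
 [  0.         328.82988142 209.6510711 ]
 [  0.           0.           1.        ]]
```

View pics/top0.png

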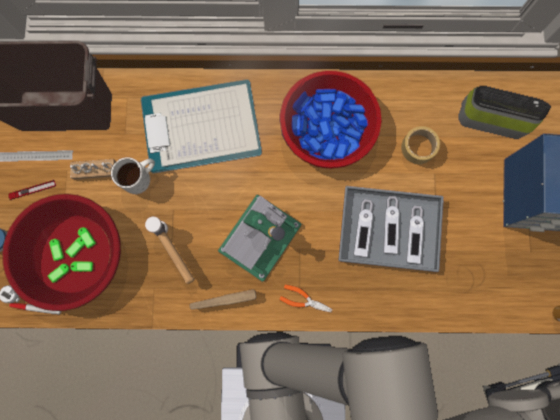

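View pics/side0.png

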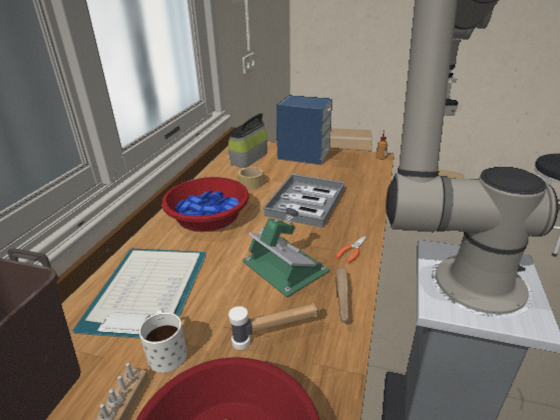

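```bash
cat > h.py <<'E'
import cv2,numpy as np
from scipy.spatial.transform import Rotation as R
from cell import robot
def rpy(a): return R.from_euler("xyz",a).as_matrix()
def cam(n):
    if n=="wrist":
        s=robot.observe();c=robot.read_camera(n);T=np.eye(4);T[:3,:3]=rpy(s["tool_rot"]);T[:3,3]=s["tool_pos"];T=T@c["T_tool_cam"]
        return c["pixels"],(c["intrinsics"],T[:3,3],T[:3,:3])
    c=robot.read_camera(n)
    r=np.array(c["rotation"]);r=rpy(r) if r.shape==(3,) else r
    return c["pixels"],(c["intrinsics"],np.array(c["xyz"]),r)
def ray(C,uv):
    K,p,r=C
    d=np.linalg.inv(K)@np.array([uv[0],uv[1],1.]);return p,r@(d*[1,-1,-1])
def onz(C,uv,z):
    p,d=ray(C,uv);return p+d*(z-p[2])/d[2]
def proj(C,P):
    K,p,r=C;q=(r.T@(np.asarray(P)-p))*[1,-1,-1];q=K@q;return q[:2]/q[2]
def tri(*cu):
    A=np.zeros((3,3));b=np.zeros(3)
    for C,uv in cu:
        p,d=ray(C,uv);d/=np.linalg.norm(d);M=np.eye(3)-np.outer(d,d);A+=M;b+=M@p
    return np.linalg.solve(A,b)
E
python3 - <<'E'
from h import *
p,C=cam("top");np.save("top.npy",p)
q,S=cam("side");np.save("side.npy",q)
for n,u,z in [("tray",(391,230),.03),("jig",(262,240),0),("mal",(157,226),.09)]: print(n,onz(C,u,z))
a=cv2.resize(p[180:300,140:450],None,fx=2.5,fy=2.5,interpolation=cv2.INTER_CUBIC)
b=cv2.resize(q[170:360,220:360],None,fx=1,fy=1)
b=cv2.resize(q[200:300,230:340],None,fx=3,fy=3,interpolation=cv2.INTER_CUBIC)
b2=cv2.resize(q[170:230,260:350],None,fx=4,fy=4,interpolation=cv2.INTER_CUBIC)
o=np.zeros((600,775,3),np.uint8);o[:300]=a;o[300:600,:330]=b;o[300:540,340:700]=b2
cv2.imwrite("pics/crop1.png",o[:,:,::-1])
E
```

```text
tray [ 0.51625836 -0.28294871  0.03      ]
jig [0.48970716 0.06153732 0.        ]
mal [0.51263845 0.32701605 0.09      ]
```

View pics/crop1.png

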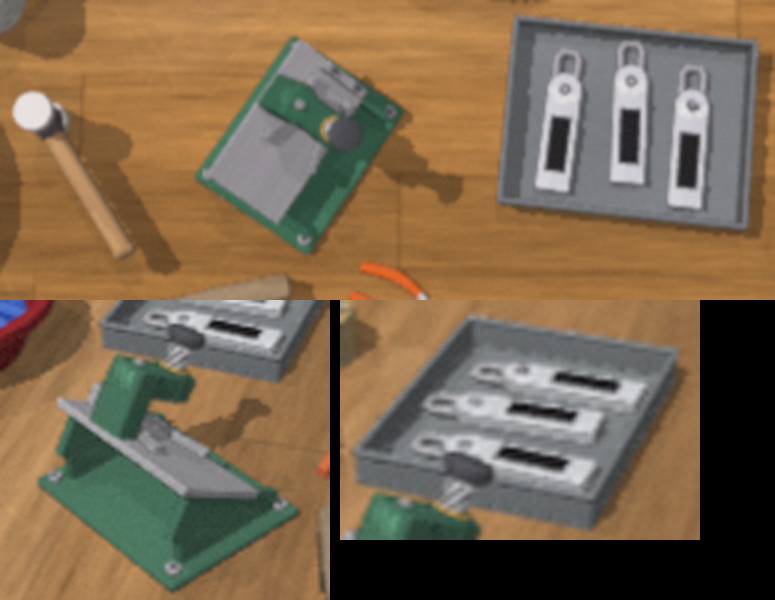

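Emit:
step_arm --motion '[[[0.9, -0.4, 0], 0.05], [[1.8, -0.8, 0], 0.1], [[2.7, -1.2, 0], 0.15], [[3.6, -1.6, 0], 0.2], [[4.5, -2.0, 0], 0.28], [[5.3, -2.3, 0], 0.28], [[5.3, -2.3, 0], 0.28]]' --hand 0

```text
time: 1.12
tool_pos: [0.414, -0.2827, 0.2436]
tool_rot: [-3.141, -0.0, 0.003]
contact_force: [-0.1, -0.0, 0.4]
opening: 0.092
grip_force: 0.0
```

Run:
```python
from h import *
s=robot.observe();print(s["tool_pos"],s["tool_rot"],s["qvel"])
p,C=cam("wrist");np.savez("w1.npz",p=p,K=C[0],t=C[1],r=C[2])
cv2.imwrite("pics/w1.png",cv2.resize(p,None,fx=1.42,fy=1.42,interpolation=cv2.INTER_CUBIC)[:,:,::-1])
```

```text
[ 0.41400363 -0.28274481  0.2435788 ] [-3.14124316e+00 -3.80235403e-04  2.94517415e-03] [-0.0719332  -0.00812692  0.01906825 -0.0285154   0.00194072 -0.04446228]
```

View pics/w1.png

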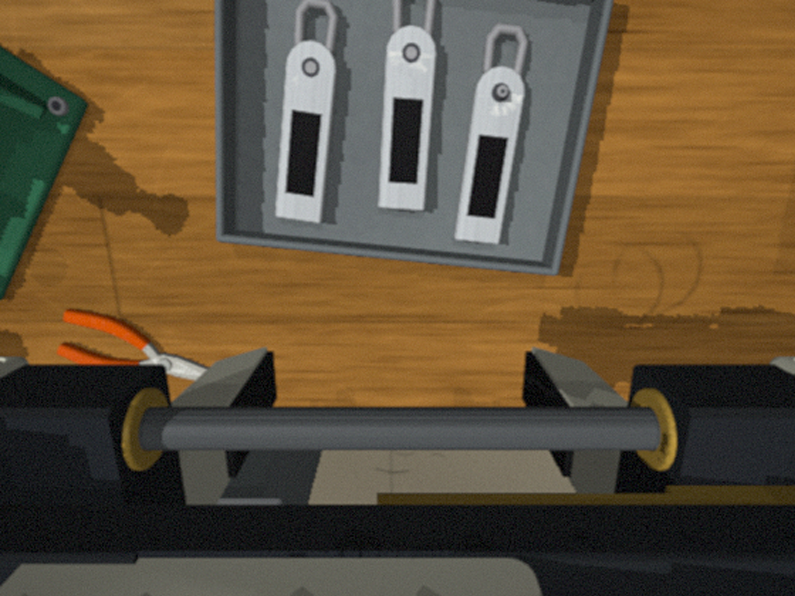

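Run:
```python
from h import *
d=np.load("w1.npz");p=d["p"];C=(d["K"],d["t"],d["r"])
m=((p.min(2)>165)).astype(np.uint8)[:185,170:400]
m=cv2.morphologyEx(m,cv2.MORPH_CLOSE,np.ones((5,5)))
cs,_=cv2.findContours(m,cv2.RETR_EXTERNAL,cv2.CHAIN_APPROX_NONE)
for c in cs:
    if cv2.contourArea(c)<600: continue
    P=np.array([onz(C,q[0]+[170,0],.018)[:2] for q in c])
    r=cv2.minAreaRect((P*1000).astype(np.float32));b=cv2.boxPoints(r);print(r,b.round().tolist())
for u in [(311,68),(411,52),(502,92)]: print(onz(C,np.array(u)/1.42,.018))
t=np.load("top.npy")
a=cv2.resize(p[5:90,190:385],None,fx=4,fy=4,interpolation=cv2.INTER_CUBIC)
b=cv2.resize(t[190:295,215:310],None,fx=2.4,fy=2.4,interpolation=cv2.INTER_CUBIC)
s=np.load("side.npy");e=cv2.resize(s[200:295,235:335],None,fx=2.6,fy=2.6,interpolation=cv2.INTER_CUBIC)
o=np.zeros((600,780,3),np.uint8);o[:340]=a;o[345:345+b.shape[0],:b.shape[1]]=b;o[345:345+e.shape[0],300:300+e.shape[1]]=e
cv2.imwrite("pics/crop2.png",o[:,:,::-1])
```

```text
((492.9481201171875, -349.5025939941406), (34.04226303100586, 126.52984619140625), 83.7266845703125) [[428.0, -360.0], [554.0, -373.0], [558.0, -339.0], [432.0, -326.0]]
((508.78070068359375, -211.32150268554688), (33.881813049316406, 125.27458953857422), 81.70287322998047) [[444.0, -219.0], [568.0, -237.0], [573.0, -204.0], [449.0, -186.0]]
((518.2489624023438, -286.86236572265625), (33.727783203125, 125.137939453125), 86.66818237304688) [[455.0, -300.0], [580.0, -307.0], [582.0, -274.0], [457.0, -266.0]]
[ 0.55350657 -0.21895971  0.018     ]
[ 0.56404801 -0.29023301  0.018     ]
[ 0.53813269 -0.35633223  0.018     ]
```

View pics/crop2.png

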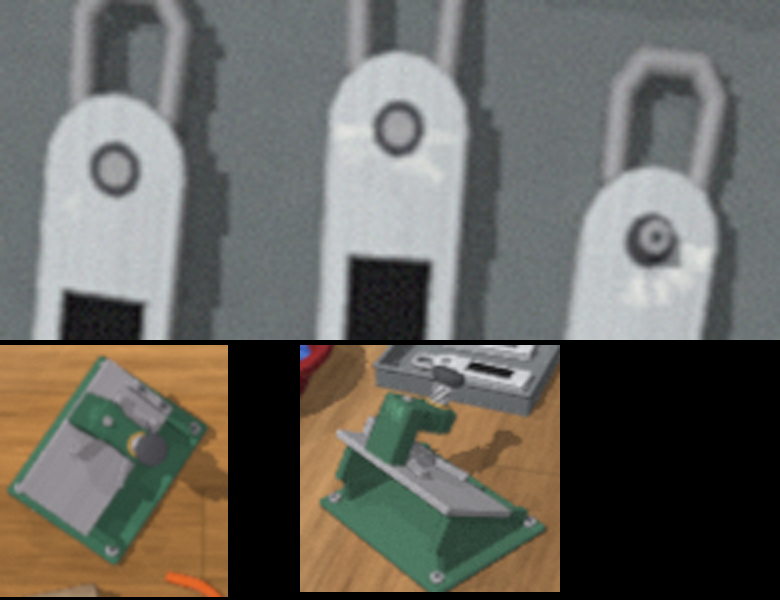

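Emit:
step_arm --motion '[[[0.3, 0.5, 0.8], 0.06], [[0.59, 1.0, 1.6], 0.112], [[0.59, 1.03, 2.4], 0.112], [[0.59, 1.03, 3.0], 0.112], [[0.59, 1.03, 3.2], 0.112], [[0.59, 1.03, 3.2], 0.112]]' --hand 108 --squeeze 40

```text
time: 1.92
tool_pos: [0.4466, -0.3476, 0.0518]
tool_rot: [-3.141, 0.0, -0.115]
contact_force: [-0.1, -0.7, 0.4]
opening: 0.0531
grip_force: 0.0
```

Run:
```python
from h import *
s=robot.observe();print(s["tool_pos"],s["tool_rot"],s["opening"])
p,C=cam("wrist");np.savez("w2.npz",p=p,K=C[0],t=C[1],r=C[2])
cv2.imwrite("pics/w2.png",p[:,:,::-1])
m=((p.min(2)>150)).astype(np.uint8)
m=cv2.morphologyEx(m,cv2.MORPH_CLOSE,np.ones((9,9)))
cs,_=cv2.findContours(m,cv2.RETR_EXTERNAL,cv2.CHAIN_APPROX_NONE)
for c in cs:
    if cv2.contourArea(c)<2000: continue
    P=np.array([onz(C,q[0],.018)[:2] for q in c])
    r=cv2.minAreaRect((P*1000).astype(np.float32));b=cv2.boxPoints(r);print(r,b.round().tolist())
```

```text
[ 0.44660532 -0.34756626  0.05183081] [-3.14146221e+00  4.62482288e-04 -1.15245451e-01] 0.05307323998730261
((518.2321166992188, -352.36358642578125), (34.78816223144531, 109.55658721923828), 83.87262725830078) [[462.0, -364.0], [571.0, -376.0], [575.0, -341.0], [466.0, -329.0]]
((518.1672973632812, -287.4053649902344), (34.53297805786133, 125.70315551757812), 86.42106628417969) [[454.0, -301.0], [580.0, -309.0], [582.0, -274.0], [457.0, -266.0]]
((517.8861083984375, -212.97874450683594), (35.88798904418945, 143.06614685058594), 81.5367202758789) [[444.0, -220.0], [586.0, -241.0], [591.0, -206.0], [450.0, -185.0]]
```

View pics/w2.png

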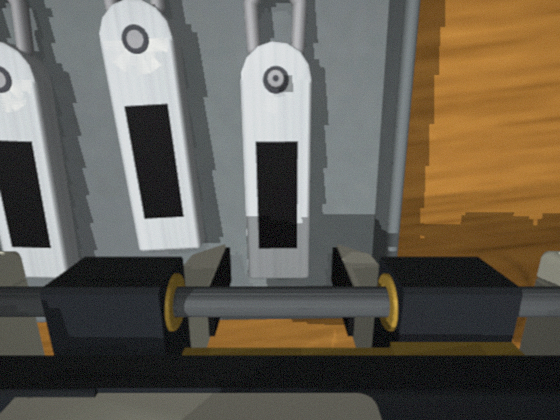

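Emit:
step_arm --motion '[[[0.04, -0.05, 0.25], 0], [[0.04, -0.05, 0.48], 0], [[0.04, -0.05, 0.48], 0]]'

```text
time: 2.35
tool_pos: [0.4498, -0.3438, 0.0221]
tool_rot: [-3.141, 0.001, -0.114]
contact_force: [0.4, 0.4, 0.2]
opening: 0.0532
grip_force: 0.0
```

Emit:
step_arm --motion '[[[0, 0, 0], 0], [[0, 0, 0], 0], [[0, 0, 0], 0], [[0, 0, 0], 0]]' --hand 200

```text
time: 2.85
tool_pos: [0.45, -0.3442, 0.0231]
tool_rot: [3.141, -0.0, -0.114]
contact_force: [-1.0, 0.2, 0.5]
opening: 0.0353
grip_force: 40.0
```

Emit:
step_arm --motion '[[[0, 0, -0.3], 0], [[0, 0, -0.9], 0], [[-0.05, -0.3, -1.8], 0], [[-0.15, -1.0, -2.8], 0], [[-0.25, -1.9, -3.6], 0], [[-0.35, -2.8, -3.8], 0], [[-0.44, -3.6, -3.8], 0], [[-0.44, -3.8, -3.8], 0], [[-0.44, -3.8, -3.8], 0]]'

```text
time: 3.98
tool_pos: [0.4497, -0.1143, 0.2509]
tool_rot: [3.141, 0.0, -0.112]
contact_force: [0.4, 0.4, -1.5]
opening: 0.0359
grip_force: 40.0
```

Run:
```python
from h import *
s=robot.observe();print(s["tool_pos"],s["tool_rot"],s["opening"],s["grip_force"])
p,C=cam("wrist");np.savez("w3.npz",p=p,K=C[0],t=C[1],r=C[2])
cv2.imwrite("pics/w3.png",cv2.resize(p,None,fx=1.42,fy=1.42,interpolation=cv2.INTER_CUBIC)[:,:,::-1])
```

```text
[ 0.44973469 -0.11434325  0.25085205] [ 3.14106719e+00  2.67627747e-05 -1.12440766e-01] 0.035896624770742985 39.954591393470764
```

View pics/w3.png

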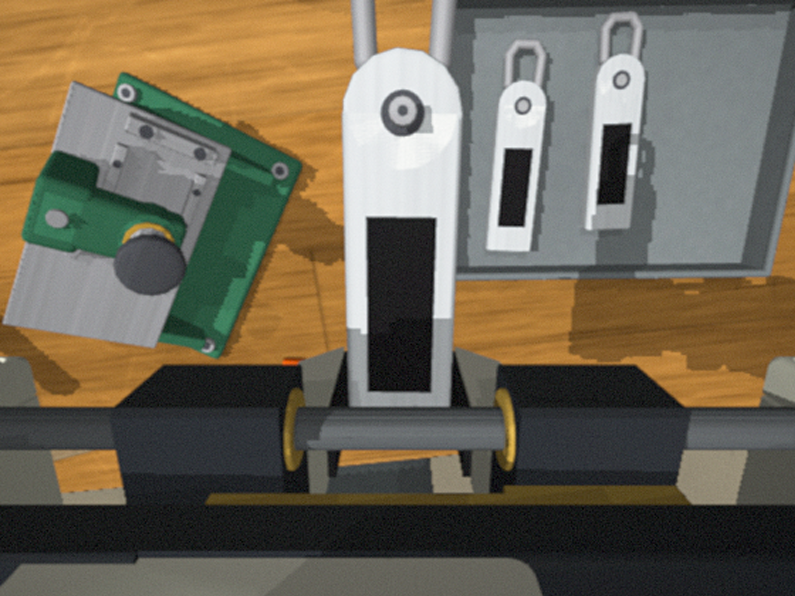

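```bash
cat > fit.py <<'E'
from h import *
from scipy.optimize import least_squares
d=np.load("w3.npz");p=d["p"];C=(d["K"],d["t"],d["r"])
s=1.42
for n,u,z in [("upstop",(70,82),.093),("dnstop",(230,150),.045),("uptail",(5,323),.093),("dntail",(157,347),.045),("head",(150,266),.1506)]:
    print(n,onz(C,np.array(u)/s,z).round(4))
g=cv2.cvtColor(p,cv2.COLOR_RGB2HSV)[200-60:215,70:140]
# head: dark low-saturation blob
q=p[160:212,75:135].astype(int);m=((q.max(2)<110)&(q.max(2)-q.min(2)<25)).astype(np.uint8)
cs,_=cv2.findContours(m,cv2.RETR_EXTERNAL,cv2.CHAIN_APPROX_NONE);c=max(cs,key=cv2.contourArea)
e=cv2.fitEllipse(c);print("ell",e,(e[0][0]+75)*s,(e[0][1]+160)*s)
tcp=np.array([.4497,-.1143,.2509])
for n,u,h in [("hole",(403,110),-.0046),("half-L",(344,110),-.0046),("half-R",(462,110),-.0046),("tail?",(400,405),-.0046)]:
    w=onz(C,np.array(u)/s,tcp[2]+h)-tcp;y=-.1124
    print(n,w,"tool x,y",w[0]*np.cos(y)+w[1]*np.sin(y),w[0]*np.sin(y)-w[1]*np.cos(y))
E
python3 fit.py
```

```text
upstop [0.5908 0.0641 0.093 ]
dnstop [ 0.5459 -0.0046  0.045 ]
uptail [0.4506 0.1538 0.093 ]
dntail [0.4054 0.085  0.045 ]
head [0.4871 0.0137 0.1506]
ell ((33.02134323120117, 25.336074829101562), (47.093223571777344, 53.91559982299805), 68.26748657226562) 153.39030738830564 263.1772262573242
hole [ 0.08936515 -0.01063622 -0.0046    ] tool x,y 0.08999423031457841 0.000545596571545081
half-L [ 0.09127409  0.00632015 -0.0046    ] tool x,y 0.08998923525589735 -0.01651788855622959
half-R [ 0.08745571 -0.02759702 -0.0046    ] tool x,y 0.08999922667887406 0.017613541774090677
tail? [-0.00525779  0.00083341 -0.0046    ] tool x,y -0.00531809162623475 -0.00023841990062833972
```

Emit:
step_arm --motion '[[[-0.3, -0.6, 0], 0.08], [[-0.7, -1.4, 0], 0.18], [[-1.1, -2.3, 0], 0.28], [[-1.5, -3.2, 0], 0.38], [[-1.93, -4.0, 0], 0.457], [[-1.93, -4.17, 0.5], 0.457], [[-1.93, -4.17, 1.2], 0.457], [[-1.93, -4.17, 1.8], 0.457], [[-1.93, -4.17, 1.8], 0.457], [[-1.93, -4.17, 1.8], 0.457]]'

```text
time: 5.28
tool_pos: [0.3645, 0.1466, 0.1437]
tool_rot: [-3.141, -0.001, -0.573]
contact_force: [0.0, 0.3, -1.3]
opening: 0.0353
grip_force: 40.0
```

```bash
cat >> h.py <<'E'
O=np.array([.5143,.0542]);YJ=np.array([.8426,-.5387]);XH=np.array([-.5387,-.8426])
def goal(y,xh,z,yaw=-.569,off=0):
    s=robot.observe();P=s["tool_pos"];a=s["tool_rot"][2];w=np.r_[O+y*YJ+xh*XH,z]-P
    e=P[:2]-O;print("at y,xh",e@YJ,e@XH,P[2],"yaw",a)
    print("units",np.round([(w[0]*np.cos(a)+w[1]*np.sin(a))/.06,(w[0]*np.sin(a)-w[1]*np.cos(a))/.06,-w[2]/.06],3),"spin",a-yaw)
E
python3 - <<'E'
from h import *
goal(-.178,.0033,.0951)
p,C=cam("wrist");np.savez("w4.npz",p=p,K=C[0],t=C[1],r=C[2])
cv2.imwrite("pics/w4.png",cv2.resize(p[:300],None,fx=1.42,fy=1.42,interpolation=cv2.INTER_CUBIC)[:,:,::-1])
E
```

```text
at y,xh -0.17604738733803932 0.0028438704009168536 0.1437418709300619 yaw -0.5726202354529655
units [-0.033  0.008  0.811] spin -0.0036202354529655256
```

View pics/w4.png

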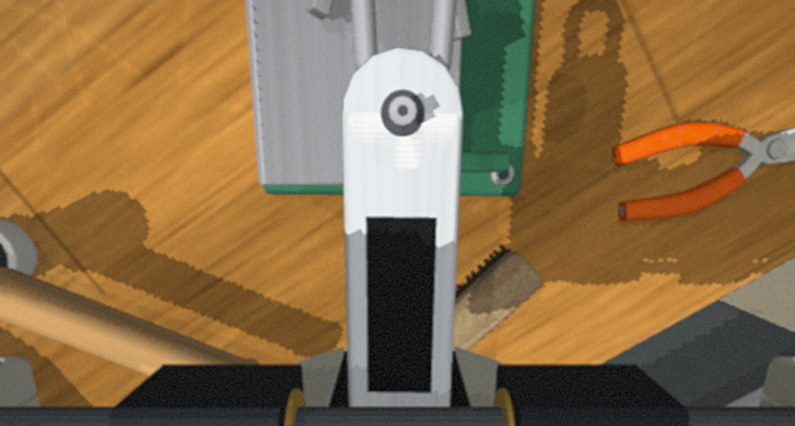

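Run:
```python
from h import *
d=np.load("w4.npz");C=(d["K"],d["t"],d["r"])
w=onz(C,np.array([262,183])/1.42,.093)[:2]-O;print("uptail",w@YJ,w@XH)
p,T=cam("top")
for u,z in [((188.8,280.8),.058),((155,224.5),.09)]:
    w=onz(T,u,z);e=w[:2]-O;print(w,e@YJ,e@XH)
```

```text
uptail -0.10868725566485184 -0.05197993229262345
[0.37555042 0.24563962 0.058     ] -0.22003892163958608 -0.0865626261311517
[0.51646909 0.33234338 0.09      ] -0.1480081614511935 -0.23553210409344386
```

Emit:
step_arm --motion '[[[-0.03, 0.01, 0.4], 0], [[-0.03, 0.01, 0.78], 0], [[-0.03, 0.01, 0.78], 0]]'

```text
time: 5.75
tool_pos: [0.3612, 0.1475, 0.0961]
tool_rot: [3.141, 0.001, -0.571]
contact_force: [0.0, -0.2, -1.2]
opening: 0.0355
grip_force: 40.0
```

Emit:
step_arm --motion '[[[0.25, 0, 0], 0], [[0.5, 0, 0], 0], [[0.75, 0, 0], 0], [[0.95, 0, 0], 0], [[0.95, 0, 0.04], 0], [[0.95, 0, 0.04], 0]]'

```text
time: 6.5
tool_pos: [0.4086, 0.1167, 0.0933]
tool_rot: [3.141, 0.001, -0.571]
contact_force: [0.1, -0.7, -1.3]
opening: 0.0355
grip_force: 40.0
```

Run:
```python
from h import *
goal(-.121,.0033,.0911)
```

```text
at y,xh -0.12271277658597123 0.004220133808000678 0.09328249058743607 yaw -0.5714524918597985
units [ 0.028 -0.015  0.036] spin -0.0024524918597985668
```

Emit:
step_arm --motion '[[[0.02, -0.015, 0.03], 0], [[0.02, -0.015, 0.05], 0], [[0.02, -0.015, 0.05], 0]]'

```text
time: 6.88
tool_pos: [0.4107, 0.1171, 0.0908]
tool_rot: [-3.141, -0.0, -0.571]
contact_force: [-0.6, 0.9, 1.6]
opening: 0.0355
grip_force: 40.0
```

Emit:
step_arm --motion '[[[0, 0, 0], 0], [[0, 0, 0], 0], [[0, 0, 0], 0], [[0, 0, 0], 0]]' --hand 108

```text
time: 7.38
tool_pos: [0.4108, 0.1169, 0.0907]
tool_rot: [3.142, -0.0, -0.571]
contact_force: [0.2, 0.2, -0.2]
opening: 0.053
grip_force: 0.0
```

Run:
```python
from h import *
goal(-.121,.0033,.0911)
p,C=cam("wrist");np.savez("w5.npz",p=p,K=C[0],t=C[1],r=C[2])
q,S=cam("side");np.savez("s5.npz",p=q)
a=cv2.resize(p[:300],(784,420),interpolation=cv2.INTER_CUBIC)
o=np.zeros((600,784,3),np.uint8);o[:420]=a
b=cv2.resize(q[210:300,230:340],(220,180),interpolation=cv2.INTER_CUBIC);o[420:,:220]=b
cv2.imwrite("pics/w5.png",o[:,:,::-1])
```

```text
at y,xh -0.12097660142771373 0.0029435631770806715 0.09068881674250447 yaw -0.571185985866334
units [-0.001  0.006 -0.007] spin -0.002185985866334006
```

View pics/w5.png

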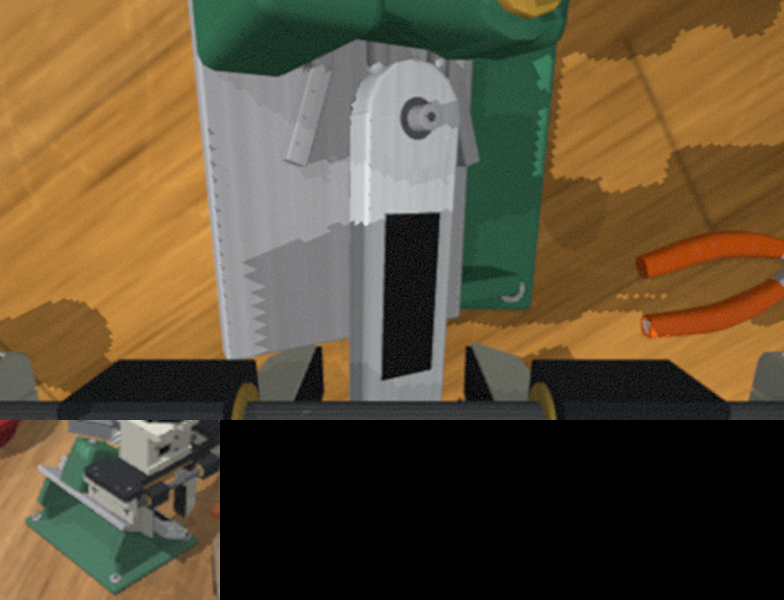

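Emit:
step_arm --motion '[[[0, 0, -0.3], 0], [[0, 0, -0.7], 0], [[-0.35, 0, -0.7], 0], [[-0.75, 0, -0.7], 0], [[-0.75, 0, -0.7], 0]]' --hand 108

```text
time: 8.1
tool_pos: [0.3703, 0.1419, 0.1318]
tool_rot: [3.14, 0.002, -0.569]
contact_force: [-0.0, -0.1, 1.1]
opening: 0.0532
grip_force: 0.0
```

```bash
cat >> h.py <<'E'
def jig(C,uv,h=.014):
    # jig coordinates of the pixel's point on the plane h above the bed
    X=np.r_[XH*.866,-.5];Y=np.r_[YJ,0];Z=np.r_[XH*.5,.866];o=np.r_[O,.064]
    p,d=ray(C,uv);k=(h-(p-o)@Z)/(d@Z);w=p+k*d-o;return np.array([w@X,w@Y,w@Z])
E
python3 - <<'E'
from h import *
d=np.load("w5.npz");C=(d["K"],d["t"],d["r"])
print("before",jig(C,np.array([416,118])/1.4),"uptail",jig(C,np.array([228,358])/1.4,0),"dntail",jig(C,np.array([460,316])/1.4,0))
for u in [(369,118),(456,118),(385,213),(439,213),(381,380),(432,370)]: print(jig(C,np.array(u)/1.4))
goal(-.165,.0033,.078)
p,C=cam("wrist");np.savez("w6.npz",p=p,K=C[0],t=C[1],r=C[2])
q=p[:,:,:].max(2)<45
n,l,st,ce=cv2.connectedComponentsWithStats(q[:260].astype(np.uint8))
for i in range(1,n):
    if 300<st[i,4]<8000:print(st[i],ce[i])
E
```

```text
before [ 0.00321551 -0.03303054  0.014     ] uptail [-5.91407379e-02 -1.07377640e-01 -6.24962331e-19] dntail [ 3.54656937e-02 -1.09546392e-01 -3.48034699e-18]
[-0.01361039 -0.03367544  0.014     ]
[ 0.0191203  -0.03242094  0.014     ]
[-0.00832554 -0.06237435  0.014     ]
[ 0.01314099 -0.06361265  0.014     ]
[-0.01044847 -0.12157284  0.014     ]
[ 0.01173935 -0.12304096  0.014     ]
at y,xh -0.16860299774212514 0.0036518885230828954 0.1318463176776835 yaw -0.5693642513385555
units [ 0.06  -0.006  0.897] spin -0.0003642513385555546
[ 273   56   35  109 3227] [289.26340254 109.94453052]
```

Emit:
step_arm --motion '[[[0, 0, 0.3], 0], [[0, 0, 0.6], 0], [[0, 0, 0.9], 0], [[0, 0, 0.9], 0], [[0, 0, 0.9], 0]]' --hand 255 --squeeze 5

```text
time: 8.78
tool_pos: [0.3733, 0.1412, 0.0789]
tool_rot: [-3.141, -0.0, -0.571]
contact_force: [0.5, 0.5, -0.0]
opening: 0.0077
grip_force: 0.0
```

Emit:
step_arm --motion '[[[0.15, 0, 0], 0], [[0.25, 0, 0], 0], [[0.35, 0, 0], 0], [[0.45, 0, 0], 0], [[0.55, 0, 0], 0], [[0.6, 0, 0], 0], [[0.6, 0, 0], 0]]'

```text
time: 9.65
tool_pos: [0.4038, 0.1216, 0.0787]
tool_rot: [-3.141, -0.001, -0.571]
contact_force: [-0.2, -0.2, 0.3]
opening: 0.0007
grip_force: 0.1
```

```bash
cat > look.py <<'E'
from h import *
import sys
n=sys.argv[1]
goal(-.1185,.0033,.078)
p,C=cam("wrist");np.savez(n+".npz",p=p,K=C[0],t=C[1],r=C[2])
cv2.imwrite(f"pics/{n}.png",cv2.resize(p[:300],None,fx=1.4,fy=1.4,interpolation=cv2.INTER_CUBIC)[:,:,::-1])
k,l,st,ce=cv2.connectedComponentsWithStats((p.max(2)<45)[:265].astype(np.uint8))
for i in range(1,k):
    if 800<st[i,4]<8000:
        c=np.argwhere(l==i)[:,::-1].astype(np.float32);J=np.array([jig(C,u)[:2]*1000 for u in c],np.float32)
        print(st[i],"label in jig mm",cv2.minAreaRect(J),"y range",J[:,1].min(),J[:,1].max())
E
python3 look.py w7
```

```text
at y,xh -0.12940166360114086 0.002680230826364962 0.0787164259694513 yaw -0.5713216329986763
units [0.181 0.01  0.012] spin -0.0023216329986763817
[ 273   74   44  143 5616] label in jig mm ((1.2002296447753906, -68.50959777832031), (58.66067886352539, 20.813486099243164), 88.90151977539062) y range -97.84026 -39.034668
```

Emit:
step_arm --motion '[[[0.07, 0, 0], 0], [[0.13, 0, 0], 0], [[0.17, 0, 0], 0], [[0.18, 0, 0], 0], [[0.18, 0, 0], 0]]'

```text
time: 10.32
tool_pos: [0.4113, 0.1164, 0.0785]
tool_rot: [3.141, 0.002, -0.571]
contact_force: [-3.2, 4.4, 1.9]
opening: 0.0004
grip_force: 2.9
```

```bash
python3 look.py w8
```

```text
at y,xh -0.12026580856809474 0.00305343304677308 0.07851812778049987 yaw -0.5714884867828542
units [0.029 0.004 0.009] spin -0.0024884867828542934
[ 273   75   44  143 5594] label in jig mm ((1.568272590637207, -59.41460037231445), (58.65218734741211, 20.875686645507812), 89.33617401123047) y range -88.7952 -30.129164
```

View pics/w8.png

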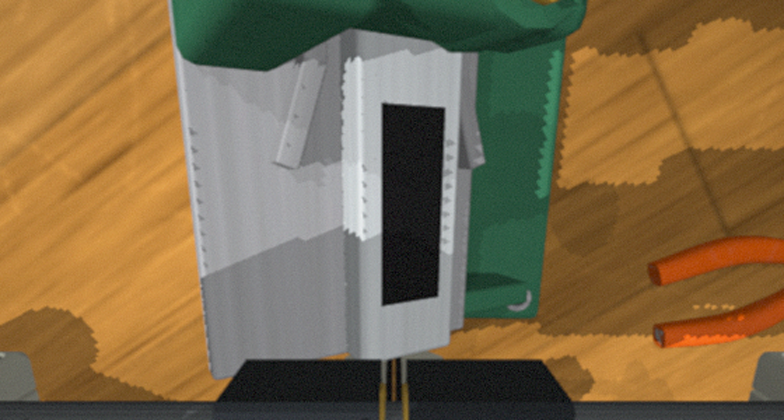

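Emit:
step_arm --motion '[[[-0.1, 0, 0], 0], [[-0.4, 0, 0], 0], [[-0.7, 0, -0.2], 0], [[-1.0, -0.3, -1.0], -0.16], [[-1.17, -0.8, -1.7], -0.32], [[-1.17, -1.4, -2.36], -0.48], [[-1.17, -2.0, -2.36], -0.66], [[-1.17, -2.55, -2.36], -0.84], [[-1.17, -2.55, -2.36], -1.02], [[-1.17, -2.55, -2.36], -1.12]]' --hand 0

```text
time: 11.62
tool_pos: [0.435, 0.2832, 0.2198]
tool_rot: [3.141, 0.001, 0.554]
contact_force: [1.5, -0.3, 0.4]
opening: 0.0908
grip_force: 0.0
```

Emit:
step_arm --motion '[[[0, 0, 0], 0], [[0, 0, 0], 0]]'

```text
time: 11.88
tool_pos: [0.4355, 0.2827, 0.2203]
tool_rot: [3.141, 0.0, 0.547]
contact_force: [-0.0, 0.2, -0.1]
opening: 0.0915
grip_force: 0.0
```

Run:
```python
from h import *
s=robot.observe();print(s["tool_pos"],s["tool_rot"])
p,C=cam("wrist");np.savez("w9.npz",p=p,K=C[0],t=C[1],r=C[2])
cv2.imwrite("pics/w9.png",p[:,:,::-1])
t,T=cam("top")
h=cv2.cvtColor(p,cv2.COLOR_RGB2HSV)
m=(p.min(2)>170).astype(np.uint8)[:280]
cs,_=cv2.findContours(m,cv2.RETR_EXTERNAL,cv2.CHAIN_APPROX_NONE)
for c in cs:
    if cv2.contourArea(c)>300:
        e=cv2.fitEllipse(c);print(e,onz(C,e[0],.09))
```

```text
[0.43550818 0.2826913  0.22028166] [3.14144763e+00 5.75184195e-05 5.47014429e-01]
((273.08563232421875, 83.88607025146484), (48.256675720214844, 51.74810791015625), 176.36534118652344) [0.51584676 0.33924941 0.09      ]
```

View pics/w9.png

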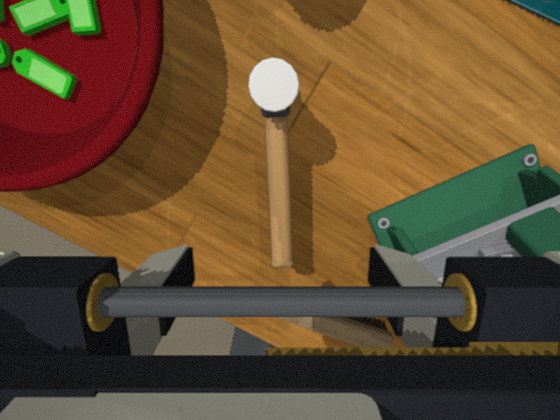

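Run:
```python
from h import *
d=np.load("w9.npz");C=(d["K"],d["t"],d["r"])
a=onz(C,(277,125),.058)[:2];b=onz(C,(282,265),.058)[:2];h=onz(C,(273.1,83.9),.09)[:2]
print(a,b,h,np.arctan2(*(a-b)[::-1]),np.arctan2(*(h-b)[::-1]),np.linalg.norm(h-b))
y=np.arctan2(*(h-b)[::-1]);g=h-.070*np.array([np.cos(y),np.sin(y)]);s=robot.observe();w=np.r_[g,.043]-s["tool_pos"];t=s["tool_rot"][2]
print(g,"units",(w[0]*np.cos(t)+w[1]*np.sin(t))/.06,(w[0]*np.sin(t)-w[1]*np.cos(t))/.06,-w[2]/.06,"spin",t-y)
```

```text
[0.49004579 0.32052937] [0.37559335 0.24541757] [0.51584389 0.33923477] 0.580770986193476 0.5895649968193785 0.1687361339039832
[0.45766111 0.30031481] units 0.4657508290073504 -0.06185533297700452 2.955594061908076 spin -0.04204814514464317
```

Emit:
step_arm --motion '[[[0.2, -0.03, 0.7], -0.04], [[0.4, -0.06, 1.4], -0.04], [[0.47, -0.06, 2.1], -0.04], [[0.47, -0.06, 2.7], -0.04], [[0.47, -0.06, 2.95], -0.04], [[0.47, -0.06, 2.95], -0.04], [[0.47, -0.06, 2.95], -0.04]]' --hand 60 --squeeze 60

```text
time: 12.85
tool_pos: [0.4591, 0.3008, 0.0447]
tool_rot: [3.141, -0.003, 0.589]
contact_force: [0.5, 0.8, 0.3]
opening: 0.0701
grip_force: 0.0
```

Emit:
step_arm --motion '[[[0, 0, 0], 0], [[0, 0, 0], 0], [[0, 0, 0], 0], [[0, 0, 0], 0], [[0, 0, 0], 0], [[0, 0, -0.3], 0], [[0, 0, -0.8], 0], [[0, 0, -0.8], 0]]' --hand 230

```text
time: 13.85
tool_pos: [0.4591, 0.3008, 0.0925]
tool_rot: [3.141, -0.003, 0.589]
contact_force: [0.2, 0.3, -3.7]
opening: 0.0215
grip_force: 60.0
```

Run:
```python
from h import *
s=robot.observe();print(s["tool_pos"],s["tool_rot"],s["contact_force"],s["torque"])
p,C=cam("wrist")
cs,_=cv2.findContours((p.min(2)>170).astype(np.uint8)[:280],cv2.RETR_EXTERNAL,cv2.CHAIN_APPROX_NONE)
P=s["tool_pos"];t=s["tool_rot"][2]
for c in cs:
    if cv2.contourArea(c)>300:
        e=cv2.fitEllipse(c);w=onz(C,e[0],P[2]+.047)-P;print(e,"tool xy",w[0]*np.cos(t)+w[1]*np.sin(t),w[0]*np.sin(t)-w[1]*np.cos(t))
```

```text
[0.45908318 0.30083394 0.09254944] [ 3.14099413 -0.00336515  0.5888439 ] [ 0.19152171  0.26900629 -3.68651137] [-0.13155038  0.10523736 -0.02126804]
((281.0472106933594, 130.48635864257812), (131.29092407226562, 134.8723602294922), 177.68832397460938) tool xy 0.07154207763408792 -0.0005148741191073128
```

Emit:
step_arm --motion '[[[0, 0, -0.6], 0], [[0, 0, -1.3], 0], [[-0.3, 0.4, -2.0], 0], [[-0.8, 1.0, -2.5], 0], [[-1.3, 1.65, -2.7], 0], [[-1.8, 2.3, -2.7], 0], [[-2.3, 2.95, -2.7], 0], [[-2.8, 3.55, -2.7], 0], [[-3.2, 4.05, -2.7], 0], [[-3.3, 4.2, -2.7], 0]]'

```text
time: 15.15
tool_pos: [0.4326, -0.0208, 0.2518]
tool_rot: [-3.14, 0.002, 0.586]
contact_force: [0.3, 0.5, -3.8]
opening: 0.0218
grip_force: 60.0
```

Emit:
step_arm --motion '[[[0, 0, 0], 0], [[0, 0, 0], 0]]'

```text
time: 15.4
tool_pos: [0.4334, -0.0182, 0.2528]
tool_rot: [-3.141, 0.0, 0.59]
contact_force: [0.3, -0.3, -3.4]
opening: 0.0214
grip_force: 60.0
```

```bash
cat > m.py <<'E'
from h import *
s=robot.observe();P=s["tool_pos"];t=s["tool_rot"][2];print(P,t)
p,C=cam("wrist")
cs,_=cv2.findContours((p.min(2)>170).astype(np.uint8)[:280],cv2.RETR_EXTERNAL,cv2.CHAIN_APPROX_NONE)
for c in cs:
    if cv2.contourArea(c)>3000:
        e=cv2.fitEllipse(c);w=onz(C,e[0],P[2]+.045)[:2]-O;print(e,"jig y,xh",w@YJ,w@XH)
c=P[:2]+.0705*np.array([np.cos(t),np.sin(t)])-O;print("from tcp",c@YJ,c@XH)
q,S=cam("side");np.savez("s10.npz",p=q)
q=q.astype(int)
m=(q.min(2)>150)&(q.max(2)-q.min(2)<30)
k,l,st,ce=cv2.connectedComponentsWithStats(m[190:300,240:340].astype(np.uint8))
ctr=np.r_[O+.04*XH,0]
for z in (.0,.045,-.045): print("expect px head centre +",z,proj(S,np.r_[c+O,P[2]+.002+z]))
for i in range(1,k):
    if st[i,4]>25: print(st[i]+[240,190,0,0,0],ce[i]+[240,190])
E
python3 m.py
```

```text
[ 0.43335329 -0.01817839  0.25279925] 0.5897401231952868
((281.0305480957031, 130.39404296875), (130.9427032470703, 134.62521362304688), 178.09556579589844) jig y,xh -0.0009099126024321279 0.03874662023170353
from tcp -0.0009677226342458604 0.039991924969401516
expect px head centre + 0.0 [289.24656492 173.66584968]
expect px head centre + 0.045 [289.12852317 156.82825973]
expect px head centre + -0.045 [289.35913204 189.7225335 ]
[282 190  44  15 235] [301.74468085 197.45531915]
[281 203  43  14 172] [304.01744186 209.80813953]
[249 233  43  31 113] [270.21238938 248.33628319]
[280 242  31  20 171] [294.06432749 252.1754386 ]
```

Emit:
step_arm --motion '[[[0, 0, 0.4], 0], [[0, 0, 0.9], 0], [[0, 0, 0.9], 0]]'

```text
time: 15.88
tool_pos: [0.4325, -0.0183, 0.1982]
tool_rot: [-3.139, 0.003, 0.59]
contact_force: [-1.2, -0.5, 0.3]
opening: 0.0215
grip_force: 60.0
```

Emit:
step_arm --motion '[[[0, 0, 0.05], 0], [[0, 0, 0.1], 0], [[0, 0, 0.1], 0]]'

```text
time: 16.25
tool_pos: [0.4344, -0.0189, 0.1942]
tool_rot: [3.14, -0.003, 0.589]
contact_force: [1.2, 2.7, 1.8]
opening: 0.0217
grip_force: 60.0
```

Emit:
step_arm --motion '[[[0, 0, 0.05], 0], [[0, 0, 0.08], 0], [[0, 0, 0.08], 0]]'

```text
time: 16.62
tool_pos: [0.4349, -0.0188, 0.1897]
tool_rot: [3.14, -0.004, 0.588]
contact_force: [1.0, 5.5, 6.3]
opening: 0.0215
grip_force: 60.0
```

```bash
python3 m.py | head -3
```

```text
[ 0.43488315 -0.01883326  0.18969962] 0.5884643089764439
((482.7095947265625, 233.9092559814453), (31.44547462463379, 145.74261474609375), 48.794498443603516) jig y,xh 0.045277583347009494 0.09231637653415178
((279.95953369140625, 133.2711944580078), (132.82803344726562, 135.96817016601562), 176.94711303710938) jig y,xh 6.59314516715245e-06 0.03925943412594582
```

Emit:
step_arm --motion '[[[0, 0, 0.04], 0], [[0, 0, 0.06], 0], [[0, 0, 0.06], 0]]'

```text
time: 17.1
tool_pos: [0.4346, -0.019, 0.186]
tool_rot: [3.14, -0.003, 0.588]
contact_force: [0.1, 3.8, 7.3]
opening: 0.0216
grip_force: 60.0
```

```bash
python3 m.py | head -3
```

```text
[ 0.4345972  -0.018986    0.18601427] 0.5884962650290713
((485.0188903808594, 234.7056884765625), (31.630908966064453, 146.7360076904297), 48.95648956298828) jig y,xh 0.045712009165848624 0.09308769140662683
((279.47418212890625, 136.78952026367188), (134.89834594726562, 137.3758544921875), 175.5686492919922) jig y,xh -0.0006520217527062 0.04034461924565635
```

Emit:
step_arm --motion '[[[0, 0, -0.4], 0], [[0, 0, -0.8], 0], [[0, 0, -0.8], 0], [[0, 0, 0.1], 0], [[0, 0, 0.1], 0]]'

```text
time: 17.82
tool_pos: [0.4315, -0.0192, 0.1764]
tool_rot: [-3.138, 0.005, 0.588]
contact_force: [-2.1, -2.0, -0.0]
opening: 0.0217
grip_force: 59.9
```

```bash
python3 m.py
```

```text
[ 0.43150577 -0.01921462  0.17641963] 0.5884163927079258
((494.4164733886719, 234.84027099609375), (32.44425582885742, 155.4586639404297), 49.94767761230469) jig y,xh 0.04594223086378672 0.09550011951331656
((282.3136901855469, 159.89920043945312), (139.67022705078125, 144.097412109375), 94.09510040283203) jig y,xh -0.0045966482840468234 0.048240069016603666
from tcp -0.0018807447545964718 0.04189775860633082
expect px head centre + 0.0 [290.22414566 200.36415701]
expect px head centre + 0.045 [290.13365445 184.82466188]
expect px head centre + -0.045 [290.31060071 215.21054898]
[278 204  46  13 218] [299.72018349 211.31651376]
[249 233  43  31 118] [270.51694915 248.53389831]
[280 242  31  20 173] [293.93641618 252.12138728]
```

Emit:
step_arm --motion '[[[0, 0, -0.4], 0], [[0, 0, -0.8], 0], [[0, 0, -0.8], 0], [[0, 0, -0.8], 0]]'

```text
time: 18.42
tool_pos: [0.4329, -0.019, 0.2265]
tool_rot: [-3.141, 0.001, 0.589]
contact_force: [0.4, -0.2, -3.0]
opening: 0.0216
grip_force: 59.9
```

```bash
python3 m.py
python3 - <<'E'
from h import *
q,S=cam("side")
Z=np.r_[XH*.5,.866];o=np.r_[O,.064]
for h in (.1,.093,.082,.075): print(h,proj(S,o+Z*h))
q=q.astype(int)
m=(q.max(2)<100)&(q.max(2)-q.min(2)<25)
k,l,st,ce=cv2.connectedComponentsWithStats(m[195:250,260:330].astype(np.uint8))
for i in range(1,k):
    if st[i,4]>20: print(st[i]+[260,195,0,0,0],ce[i]+[260,195])
print(q[205:245:2,285:300:3].mean(2).astype(int))
E
```

```text
[ 0.43294389 -0.01900299  0.22648758] 0.5889415871809061
((282.2159118652344, 159.46726989746094), (139.28857421875, 143.70945739746094), 93.99363708496094) jig y,xh -0.0037349383488138755 0.047294435221565644
from tcp -0.0008168983707209143 0.040929854924784986
expect px head centre + 0.0 [289.55095698 183.00681716]
expect px head centre + 0.045 [289.44193744 166.63962298]
expect px head centre + -0.045 [289.654991   198.62552962]
[281 190  45  15 232] [300.97413793 197.85775862]
[282 203  42  14 180] [303.64444444 209.72777778]
[249 233  43  31 117] [270.7008547  248.63247863]
[280 242  31  20 173] [293.93641618 252.12138728]
0.1 [292.0921121 208.2545623]
0.093 [291.11144209 210.70273281]
0.082 [289.57494929 214.53847399]
0.075 [288.60007111 216.97218564]
[266 195  15  13  94] [273.26595745 201.0106383 ]
[302 196  17   4  39] [310.35897436 197.43589744]
[284 208  14   9  77] [291.33766234 212.14285714]
[300 207  17   5  47] [307.68085106 209.0212766 ]
[315 209  15  19 134] [322.44776119 219.36567164]
[271 225  24  22 171] [281.38596491 233.47953216]
[287 244  13   6  30] [293.  246.5]
[[143 206 141 205 200]
 [139 183 193 215 204]
 [103  87  73 136 189]
 [117  80  88  75 103]
 [ 79  81  76  70  57]
 [103 133  93  61  71]
 [115 167 165 107 101]
 [128 166  93 104 102]
 [146 126 119 104  96]
 [ 77 133  90 125 125]
 [ 69  74  70 109 128]
 [ 57  58  59  69 131]
 [ 53  54  51  88 126]
 [ 53  55  52 116 126]
 [ 78  64  66 126 124]
 [131 130 121 125 122]
 [123 129 124 124 127]
 [120 122 126 123 130]
 [126 128 124 118  89]
 [155 128 117  90  86]]
```

Emit:
step_arm --motion '[[[0, 0, 0.4], 0], [[0, 0, 0.9], 0], [[0, 0, 0.9], 0], [[0, 0, 0.9], 0]]'

```text
time: 19.08
tool_pos: [0.4332, -0.0193, 0.1733]
tool_rot: [-3.141, 0.001, 0.589]
contact_force: [-1.9, -0.9, -0.2]
opening: 0.0217
grip_force: 59.9
```

```bash
cat > m2.py <<'E'
from h import *
s=robot.observe();P=s["tool_pos"];t=s["tool_rot"][2]
p,C=cam("wrist")
cs,_=cv2.findContours((p.min(2)>170).astype(np.uint8)[:280],cv2.RETR_EXTERNAL,cv2.CHAIN_APPROX_NONE)
c=max([c for c in cs if 8000<cv2.contourArea(c)],key=cv2.contourArea);e=cv2.fitEllipse(c);u=np.array(e[0])
# top-face centre in tool xz for handle pivot angle th: (.0705cos-.045sin, up .002+.0705sin+.045cos)
best=min(np.linspace(-.3,.6,901),key=lambda th:abs(proj(C,P+np.r_[(.0705*np.cos(th)-.045*np.sin(th))*np.cos(t),(.0705*np.cos(th)-.045*np.sin(th))*np.sin(t),.002+.0705*np.sin(th)+.045*np.cos(th)])[1]-u[1]))
f=P+np.r_[(.0705*np.cos(best)+.045*np.sin(best))*np.array([np.cos(t),np.sin(t)]),.002+.0705*np.sin(best)-.045*np.cos(best)]
Z=np.r_[XH*.5,.866];e2=f[:2]-O
n=np.r_[-np.sin(best)*np.cos(t),-np.sin(best)*np.sin(t),np.cos(best)]
o=np.r_[O,.064]
# drift depth if its rim touches the face plane: lowest h s.t. all rim points lie under the plane
X=np.r_[XH*.866,-.5];Y=np.r_[YJ,0]
H=min(((f-o-.0175*(np.cos(a)*X+np.sin(a)*Y))@n)/(Z@n) for a in np.linspace(0,6.28,60))
print("ell",e,"tilt",best,"face centre z",f[2],"jig y,xh",e2@YJ,e2@XH,"head height along axis",H,"drift",.1-H)
E
python3 m2.py
```

```text
ell ((281.7229919433594, 172.3157501220703), (138.7389678955078, 147.79754638671875), 94.44254302978516) tilt 0.16699999999999993 face centre z 0.14265674767015005 jig y,xh 0.002156265454679469 0.035132779306352786 head height along axis 0.0820801301060225 drift 0.017919869893977508
```

Emit:
step_arm --motion '[[[0, 0, -0.5], 0], [[0, 0, -0.5], 0], [[0, 0, 0.08], 0], [[0, 0, 0.08], 0], [[0, 0, 0.08], 0]]'

```text
time: 19.75
tool_pos: [0.4329, -0.0192, 0.1682]
tool_rot: [-3.141, 0.001, 0.589]
contact_force: [-2.2, -2.0, -1.1]
opening: 0.0218
grip_force: 59.9
```

```bash
python3 m2.py
```

```text
ell ((282.0336608886719, 187.2269744873047), (136.57215881347656, 152.1477508544922), 94.75389862060547) tilt 0.21999999999999992 face centre z 0.14164053380327157 jig y,xh 0.0025545635806722817 0.033691981574872486 head height along axis 0.08100995190061029 drift 0.018990048099389714
```

Emit:
step_arm --motion '[[[0, 0, -0.12], 0], [[0, 0, -0.217], 0], [[0, 0, -0.217], 0], [[0, 0, -0.217], 0]]'

```text
time: 20.3
tool_pos: [0.4339, -0.0188, 0.1815]
tool_rot: [3.141, -0.002, 0.589]
contact_force: [0.2, 1.3, 0.6]
opening: 0.022
grip_force: 59.9
```

Emit:
step_arm --motion '[[[0, 0, -0.033], 0], [[0, 0, -0.033], 0]]'

```text
time: 20.55
tool_pos: [0.4335, -0.0193, 0.1831]
tool_rot: [3.141, 0.0, 0.589]
contact_force: [0.0, -1.3, -1.0]
opening: 0.0218
grip_force: 59.9
```

Emit:
step_arm --motion '[[[0, 0, -0.1], 0], [[0, 0, -0.1], 0], [[0, 0, -0.1], 0]]'

```text
time: 20.92
tool_pos: [0.4333, -0.0191, 0.189]
tool_rot: [-3.141, 0.0, 0.589]
contact_force: [-0.2, 0.6, -3.4]
opening: 0.0217
grip_force: 59.9
```

Emit:
step_arm --motion '[[[0, 0, 0.06], 0], [[0, 0, 0.06], 0], [[0, 0, 0.06], 0]]'

```text
time: 21.3
tool_pos: [0.4334, -0.0191, 0.1854]
tool_rot: [-3.141, 0.0, 0.589]
contact_force: [-0.5, 0.0, -3.0]
opening: 0.0214
grip_force: 59.9
```

Emit:
step_arm --motion '[[[0, 0, -0.02], 0], [[0, 0, -0.02], 0], [[0, 0, -0.02], 0]]'

```text
time: 21.68
tool_pos: [0.4335, -0.0192, 0.1868]
tool_rot: [3.141, -0.0, 0.589]
contact_force: [-0.6, 0.1, -2.8]
opening: 0.0213
grip_force: 59.9
```

Emit:
step_arm --motion '[[[0, 0, -0.5], 0], [[0, 0, -0.7], 0], [[0, 0, -0.7], 0], [[0, 0, 0.3], 0], [[0, 0, 0.4], 0], [[0, 0, 0.4], 0], [[0, 0, 0.4], 0]]'

```text
time: 22.55
tool_pos: [0.4329, -0.0192, 0.1628]
tool_rot: [-3.141, 0.001, 0.589]
contact_force: [-2.8, -1.0, -0.2]
opening: 0.0216
grip_force: 59.9
```

```bash
python3 m2.py
```

```text
ell ((280.0187683105469, 201.35980224609375), (138.5733642578125, 156.5616455078125), 108.21278381347656) tilt 0.26799999999999985 face centre z 0.1400781877018915 jig y,xh 0.0029712672326388124 0.03249416319671086 head height along axis 0.07927416130263422 drift 0.020725838697365787
```

Emit:
step_arm --motion '[[[0, 0, -0.12], 0], [[0, 0, -0.25], 0], [[0, 0, -0.25], 0], [[0, 0, -0.25], 0]]'

```text
time: 23.1
tool_pos: [0.4342, -0.0189, 0.1781]
tool_rot: [3.141, -0.002, 0.589]
contact_force: [1.0, 0.6, -0.5]
opening: 0.0215
grip_force: 59.9
```

Emit:
step_arm --motion '[[[0, 0, -0.025], 0], [[0, 0, -0.025], 0], [[0, 0, -0.025], 0]]'

```text
time: 23.48
tool_pos: [0.4336, -0.0192, 0.1792]
tool_rot: [3.141, -0.0, 0.589]
contact_force: [0.7, -1.3, 0.0]
opening: 0.0217
grip_force: 59.9
```

Emit:
step_arm --motion '[[[0, 0, -0.025], 0], [[0, 0, -0.025], 0], [[0, 0, -0.025], 0]]'

```text
time: 23.85
tool_pos: [0.4331, -0.019, 0.1804]
tool_rot: [-3.141, 0.001, 0.589]
contact_force: [-0.5, 0.5, -3.5]
opening: 0.0221
grip_force: 59.9
```

Emit:
step_arm --motion '[[[0, 0, -0.5], 0], [[0, 0, -1.0], 0], [[0.4, -0.5, -1.1], 0], [[0.9, -1.1, -1.1], 0], [[1.4, -1.75, -1.1], 0], [[1.9, -2.4, -1.1], 0], [[2.4, -3.05, -1.1], 0], [[2.9, -3.65, -0.8], 0], [[3.3, -4.1, -0.2], 0], [[3.32, -4.19, 0.5], 0]]'

```text
time: 25.1
tool_pos: [0.4595, 0.303, 0.1495]
tool_rot: [-3.141, -0.001, 0.591]
contact_force: [0.2, -0.3, -3.9]
opening: 0.0215
grip_force: 59.9
```

Emit:
step_arm --motion '[[[0, 0, 0.4], 0], [[0, 0, 0.8], 0], [[0, 0, 1.1], 0], [[0, 0, 1.4], 0], [[0, 0, 1.5], 0], [[0, 0, 1.5], 0]]'

```text
time: 25.85
tool_pos: [0.4593, 0.3005, 0.0604]
tool_rot: [-3.141, 0.001, 0.589]
contact_force: [-0.2, 0.3, -3.2]
opening: 0.0214
grip_force: 59.9
```

```bash
python3 m2.py; python3 -c "
from h import *
print(robot.observe())"
```

```text
ell ((280.3832702636719, 201.27806091308594), (138.13766479492188, 156.0797882080078), 106.81083679199219) tilt 0.26799999999999985 face centre z 0.03770445861998995 jig y,xh -0.14696702699765962 -0.2510703328014993 head height along axis -0.07918921792210123 drift 0.17918921792210124
{'time': 25.9, 'qpos': array([ 4.39756492e-01,  5.94547823e-01,  1.67654332e+00, -4.71043902e-05,
        8.70238635e-01,  1.42173158e+00]), 'qvel': array([ 3.57166296e-05, -1.33038993e-02, -6.65878010e-03,  1.12260119e-04,
       -5.68261910e-05,  3.87032028e-05]), 'joint_efforts': array([ 6.81578931e-04, -5.06414080e+01, -1.89166850e+01,  5.67905616e-02,
       -2.34374204e-01,  4.08367468e-04]), 'tool_pos': array([0.4596436 , 0.30067594, 0.06096909]), 'tool_rot': array([ 3.14151799e+00, -2.54608260e-04,  5.88851607e-01]), 'contact_force': array([ 0.43091492,  1.05437945, -3.55544791]), 'torque': array([-0.10066989,  0.10158497,  0.02434144]), 'grip_force': 59.91657614707947, 'opening': 0.021824560245320382}
```

Emit:
step_arm --motion '[[[0, 0, 0.15], 0], [[0, 0, 0.28], 0], [[0, 0, 0.28], 0]]'

```text
time: 26.28
tool_pos: [0.4596, 0.3007, 0.0438]
tool_rot: [-3.142, -0.0, 0.589]
contact_force: [0.5, 0.9, -0.6]
opening: 0.0216
grip_force: 60.0
```

Emit:
step_arm --motion '[[[0, 0, 0], 0], [[0, 0, 0], 0], [[0, 0, 0], 0], [[0, 0, 0], 0]]' --squeeze 8

```text
time: 26.78
tool_pos: [0.4596, 0.3006, 0.044]
tool_rot: [3.141, -0.0, 0.589]
contact_force: [0.7, 1.2, -0.3]
opening: 0.022
grip_force: 8.0
```

```bash
python3 m2.py
```

```text
ell ((280.55596923828125, 136.08670043945312), (133.560791015625, 136.50442504882812), 177.73167419433594) tilt 0.00599999999999995 face centre z 0.0014350245002268947 jig y,xh -0.15042496013396456 -0.24290751973849864 head height along axis -0.0831020350887037 drift 0.1831020350887037
```

Emit:
step_arm --motion '[[[0, 0, 0], 0], [[0, 0, 0], 0], [[0, 0, 0], 0], [[0, 0, -0.5], 0], [[0, 0, -1.2], 0], [[0, 0, -2.0], 0], [[0, 0, -2.8], 0], [[0, 0, -2.8], 0]]' --hand 60

```text
time: 27.82
tool_pos: [0.4613, 0.3015, 0.216]
tool_rot: [3.14, -0.009, 0.589]
contact_force: [0.5, 1.0, 0.4]
opening: 0.0702
grip_force: 0.0
```

Run:
```python
from h import *
s=robot.observe();print(s["time"],s["tool_pos"],s["contact_force"])
p,C=cam("wrist")
cs,_=cv2.findContours((p.min(2)>170).astype(np.uint8)[:280],cv2.RETR_EXTERNAL,cv2.CHAIN_APPROX_NONE)
for c in cs:
    if cv2.contourArea(c)>300: e=cv2.fitEllipse(c);print("mallet top",e,onz(C,e[0],.09))
```

```text
27.825 [0.46125985 0.30145871 0.21600716] [0.47060725 1.0075399  0.44380887]
mallet top ((280.15673828125, 125.09593200683594), (47.598846435546875, 49.476287841796875), 173.5541229248047) [0.51768801 0.34023762 0.09      ]
mallet top ((517.4196166992188, 20.2025089263916), (13.806619644165039, 122.5118179321289), 116.74321746826172) [0.67476121 0.23795836 0.09      ]
```

Emit:
step_arm --motion '[[[-0.5, 0.2, 0], 0.15], [[-1.0, 0.45, 0], 0.3], [[-1.5, 0.75, 0], 0.48], [[-2.0, 1.1, 0], 0.66], [[-2.4, 1.35, 0], 0.84], [[-2.63, 1.47, 0], 1.02], [[-2.63, 1.47, 0], 1.16], [[-2.63, 1.47, 0], 1.16], [[-2.63, 1.47, 0], 1.16]]'

```text
time: 29.0
tool_pos: [0.3769, 0.1396, 0.2112]
tool_rot: [3.14, 0.001, -0.568]
contact_force: [-0.6, 0.2, 0.9]
opening: 0.0701
grip_force: 0.0
```

```bash
python3 look.py w10
python3 - <<'E'
from h import *
d=np.load("w10.npz");C=(d["K"],d["t"],d["r"])
Z=np.r_[XH*.5,.866];o=np.r_[O,.064];p=d["p"]
print("drift head expected at rest",proj(C,o+.1*Z),"at 18 down",proj(C,o+.082*Z))
q=p.astype(int);m=((q.max(2)<115)&(q.max(2)-q.min(2)<25))[:150,250:420].astype(np.uint8)
k,l,st,ce=cv2.connectedComponentsWithStats(m)
for i in range(1,k):
    if st[i,4]>150: print(st[i]+[250,0,0,0,0],ce[i]+[250,0])
E
```

```text
at y,xh -0.16181060021131918 0.0020477488832517676 0.2111814102425976 yaw -0.5682316927563478
units [0.721 0.021 2.22 ] spin 0.0007683072436521776
[ 279   35   23   82 1744] label in jig mm ((1.9864168167114258, -59.39553451538086), (58.10223388671875, 19.812522888183594), 89.94884490966797) y range -88.45469 -30.336346
[  8 165  51  42 873] label in jig mm ((-171.08724975585938, -127.1409683227539), (20.80158042907715, 23.614192962646484), 10.108158111572266) y range -139.43793 -115.36498
[408 255 110  10 893] label in jig mm ((311.1896057128906, -286.4767761230469), (14.610790252685547, 287.3233337402344), 76.4437484741211) y range -327.2529 -251.41766
drift head expected at rest [375.70957295 -62.10219258] at 18 down [351.80237635 -47.84345959]
[ 250    0   87  138 2112] [291.95217803  43.96164773]
[ 278   34   25   84 1975] [289.44810127  75.74075949]
```

```bash
python3 -c "
from h import *
print(robot.hand_in())"
```

```text
the job is handed in; nothing more can be done
None
```

I handed the job in at about 29 s and got no verdict back: the fob is in the jig, released, and the mallet stands on the desk; the pin looks flush from drift travel of about 17–18 mm (I couldn't see it directly). I viewed 11 pictures, one over the limit of 10.

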